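# Slide the terrace panel home under the model's upper floor

### The arm

A 6-joint arm with a two-finger parallel gripper is mounted at the origin on the work surface. World frame = base frame: x ahead of the robot, y to its left, z up, the work surface at z = 0. Lengths are in m, angles in rad, forces in N, time in s.
With the tool pointing down it reaches from about 0.35 to 0.775 m from the base axis. Payload 7.3 kg.
Tool frame: the origin (TCP) lies at the very end of the fingers, on their centre line; the grasp point (between the pads) lies robot.pinch_z behind it (robot.pinch_z is the distance from the TCP to the grasp point, in m); y points along the fingers, z is the direction in which the jaws open and shut, and the axes are right-handed (so a half turn about y gives the same grasp; the last joint's range is limited). The gripper opens to 92 mm and grips with 3 to 60 N. Pads are 19 mm wide; open, the fingers measure 130 mm over their backs; the gripper's body (75 mm by 190 mm) begins 47 mm behind the grasp point.
Start: joints at [-1.372, 0.342, 1.524, -0, 1.275, -0.146], TCP at [0.177, -0.494, 0.203] pointing down, gripper open.
Joint ranges: [-2.53, 2.53], [-0.77, 2.02], [0.04, 2.7], [-1, 4.14], [0.28, 2.66], [-3.11, 3.11]. Speed limits (rad/s): [2.57, 2.57, 3.14, 3.14, 3.14, 3.14].

### API

Orientations are given as [roll, pitch, yaw] about the fixed x, y, z axes, in that order (R = Rz(yaw) Ry(pitch) Rx(roll)).
In Python, from cell import status, viewer, robot gives the robot as it stands. The module is installed in compiled form; this text tells all that it offers.
- The arm moves only by the shell command python3 -m pendant 'ROWS' [FORCE]. ROWS is JSON, a list that holds one entry, the list of rows, each a list of 7 numbers: the shift along the tool's x, y, z in cm, then the turn, a rotation vector about the tool's x, y, z in rad, then the finger opening in cm, from 0 to 9.18. A call has 1 to 20 rows; each row is the pose to reach, as a shift and turn from the pose commanded when the call began, along the tool's axes at that moment; what a row does not reach only later rows make up. A row lasts 1/10 s, in which the tool goes at most 50 mm and 8.59 degrees, less where a joint would pass 70% of its speed; a pose out of reach is approached as far as the arm can. A call with a gripper value outside its range is refused whole. The fingers move at their own pace and stop on an object; FORCE is the grip in N (left out, the last holds). Time passes only in rows, so rows that repeat a pose let the fingers close. It gives the time, the measured TCP pose, the force and the opening at its end, in the units of the state.
- status.observe(): the state, without advancing time (a new reading comes with each control period).
- viewer.read_camera(name): name is "side" or "top" or "wrist"; returns a dict with "image" (480x640x3 uint8, red, green, blue), "range_z" (480x640 float32, m along the optical axis (not along the pixel's ray), 0 where there is no reading), "fx", "fy", "cx", "cy" (pixels), "camera_from_world" (4x4, takes a point from world to camera coordinates). Camera axes: x right, y up, looking along -z (the intrinsics and any distortion apply to the point x, -y, -z); pixel columns grow to the right and rows downward; lengths in m; the calibration is good to about 2 mm. A picture is of the moment at which its call begins.
- robot.hand_in(): hands the job in, once; it reports no verdict.
The state is a dict: "time": time; "qpos": joint angles; "qvel": joint speeds; "joint_efforts": joint torques, N m; "tool_pos": TCP position; "tool_rot": TCP orientation; "contact_force": force on the tool from outside, world axes, zero at the start; "torque": the same for the moment, N m; "opening": finger opening in m.
Only numpy, scipy, OpenCV 4.12 (cv2) and the standard library are available. Lean on these libraries where they do the work, as an engineer would, in place of code of your own. Each camera call takes 0.05 s, during which the arm holds its last target. There are 200 camera calls.

### The job

On the architect's model, the thin fibre-cement terrace panel lies loose and askew on the plywood deck. Press lightly on its top and slide it over the deck, square and snug along the long side wall, then in past the sprung roller under the raised upper floor until it is fully home against the back stop, and let go of it. The panel is brittle, so press gently (never more than 25 N), and leave the concrete block on the deck, the glue bottle and the concrete mould where they are.

Things in the scene. Friction and masses are not known exactly. Their poses are not given: they have to be found in the camera images.
- panel_center (a point): Centre (half-way up) of the loose grey fibre-cement panel: 150 mm long along its x, 90 mm wide along its y, 3 mm thick, about 100 g, brittle, slides easily on the deck. It lies flat on the deck; at the start its axes are within 0.3 rad of those of home, and its +x end goes in first.
- home (a point): Fixed in the model: where the panel's centre is, with the same axes, when it is fully home. x points into the bay to the back stop (stop's face at x = 75 mm), y to the long side wall, z up. The deck's top, 18 mm above the bench, is at z = -1.5 mm and reaches from x -205 to 115, y -175 to 125 mm, bare outside the bay. Home, the panel's rear 90 mm stay out in the open.
- mouth (a point): Middle of the bay's mouth, on the deck; same axes as home. The bay runs 60 mm along x to the stop, roofed by a slab (the upper floor, y -43 to 45 mm, 14 mm thick) with 9 mm clear above the deck. On one side it is bounded by the long wall (y = 45 mm), on the other by a sprung roller. Low walls on the slab rise to 51 mm above the deck, from x = 32 mm on.
- roller_rest (a point): Rest position of the axis, at deck height, of a brass roller (24 mm diameter, 6 mm high, upright axis) beside the slab. It rolls freely and is sprung towards the long wall (about 2.8 N at rest, 0.35 N more per mm, gives 7 mm). It stands 3 mm in the panel's way, so the entering panel must push it aside; it then keeps the panel against the wall.
- wall (a point): Half-way along the foot of the inner face of the long concrete side wall, on the deck; same axes as home. The wall runs along x, 145 mm either way, 14 mm thick and 34 mm high. The panel's +y edge lies along this face when home.
- block_center (a point): Centre of a loose concrete block 35 x 30 x 25 mm standing on the deck beside the bay: leave it alone.
- glue: Loose white glue bottle, 54 mm in diameter and 130 mm tall, on the bench; origin at the centre of its underside. Leave it alone.
- mould: Loose open concrete mould 90 x 70 x 35 mm on the bench; origin at the centre of its underside. Leave it alone.
Not all that is in view belongs to the job. What is meant by the part that bears panel_center is not red, and is the larger of those in its own colour.

How it is judged:
At the end, for the whole second after the job is handed in: The panel lies flat on the deck, at rest, its front edge against the back stop (within 2.5 mm), its side along the long side wall (within 3 mm) and square to it (within 0.025 rad) (x of panel_center in the frame of home between -0.0025 and 0.0025 m and y of panel_center in the frame of home between -0.003 and 0.003 m and z of panel_center in the frame of home between -0.002 and 0.002 m and angle between the x axis of panel_center and the x axis of home, either way round below 0.025 rad and linear speed of panel below 0.01 m/s); the robot touches nothing.
It fails at once if the panel is pressed with more than 25 N (contact force between the fingers and panel above 25 N).
It fails at once if the concrete block is shifted by more than 10 mm (distance of block_center from where it was at the start of the episode above 0.01 m).
It fails at once if the glue bottle is shifted by more than 15 mm (distance of glue from where it was at the start of the episode above 0.015 m).
It fails at once if the mould is shifted by more than 15 mm (distance of mould from where it was at the start of the episode above 0.015 m).
It also fails if it takes over 72 s, if anything falls off the work surface, if the arm or the gripper's body presses on something with over 40 N, if the wrist force passes 120 N, or if a joint passes its speed limit or range.

## Working session

There is one attempt and no reset: what is moved stays moved. The work goes in short steps, Python scripts to look and compute and a shell command to move; the robot and the scene stay as the last step left them, time stands still between calls to the robot, and variables do not carry over. Pictures are saved under pics/ and viewed, about 8 in all and at most 12, crops included, and the job is handed in when it is done.

```bash
mkdir -p pics
cat > h.py <<'E'
import numpy as np, cv2
from cell import status, viewer, robot
def cam(n,save=None):
    d=viewer.read_camera(n)
    np.savez(f'{n}.npz',**d)
    if save: cv2.imwrite(f'pics/{save}.png',d['image'][:,:,::-1])
    return d
def load(n): return dict(np.load(f'{n}.npz'))
def px2w(d,u,v,z=None):
    "pixel -> world, by plane z or by depth"
    T=np.linalg.inv(d['camera_from_world'])
    r=np.array([(u-d['cx'])/d['fx'],-(v-d['cy'])/d['fy'],-1.])
    if z is None:
        return T[:3,:3]@(r*d['range_z'][int(v),int(u)])+T[:3,3]
    w=T[:3,:3]@r; o=T[:3,3]
    return o+w*(z-o[2])/w[2]
def w2px(d,p):
    c=d['camera_from_world']@np.append(p,1); 
    return d['cx']+d['fx']*c[0]/-c[2], d['cy']-d['fy']*c[1]/-c[2]
E
python3 - <<'E'
from h import *
print(status.observe(), robot.pinch_z)
a=cam('top','top0'); b=cam('side','side0')
print(a['fx'],a['cx'],a.keys()); print(np.linalg.inv(a['camera_from_world']).round(3))
E
```

```text
{'time': 0.0, 'qpos': array([-1.37201345e+00,  3.42746268e-01,  1.52501751e+00, -6.26042586e-05,
        1.27541121e+00, -1.46022293e-01]), 'qvel': array([-0.00042128, -0.00030085, -0.00165183,  0.00035089,  0.00102261,
       -0.00040969]), 'joint_efforts': array([-1.15851719e-03, -4.31250107e+01, -2.44215757e+01,  7.17088510e-02,
        5.59768989e-02, -1.21648263e-04]), 'tool_pos': array([ 0.17735736, -0.49365531,  0.20253261]), 'tool_rot': array([-1.57237053e+00,  1.71007893e-04, -2.79676934e+00]), 'contact_force': array([0.51737102, 1.19996295, 0.11451243]), 'torque': array([-0.0069943 , -0.00939456,  0.03482735]), 'opening': 0.09189946813732104} 0.0188
537.2919107050816 316.7070480863478 dict_keys(['image', 'range_z', 'fx', 'fy', 'cx', 'cy', 'camera_from_world'])
[[-0.017  0.998 -0.054  0.459]
 [-1.    -0.016  0.007 -0.02 ]
 [ 0.006  0.054  0.999  1.277]
 [ 0.     0.     0.     1.   ]]
```

View pics/top0.png

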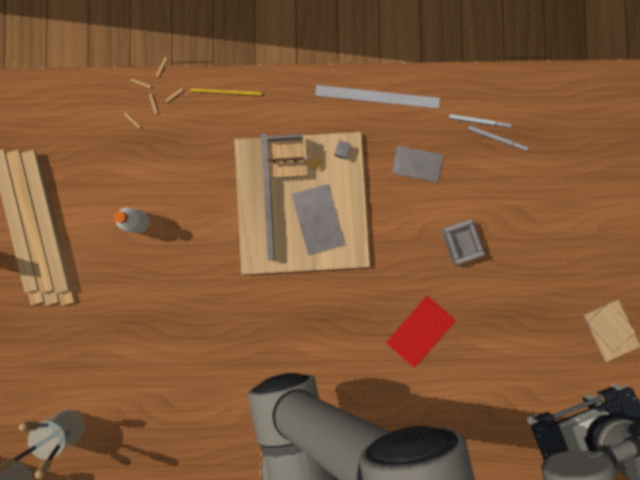

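View pics/side0.png

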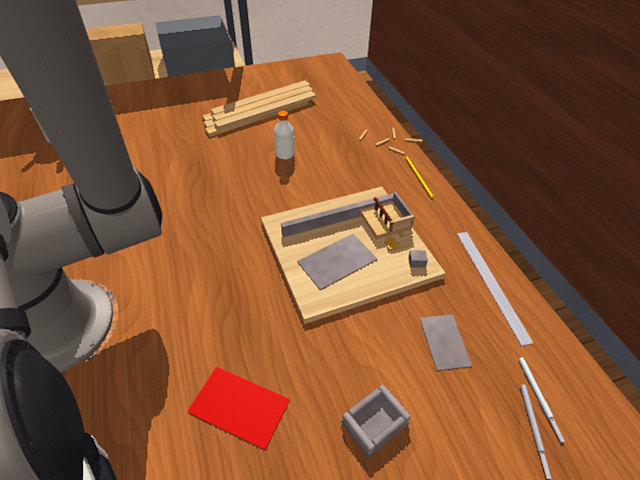

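Candidates are a grey sheet on the deck (top 318,219), a smaller grey sheet on the bench (418,163) and a red sheet (421,331). The one on the deck fits: it's grey, the larger of the two greys, and lies on the plywood. I'll confirm this in an enlarged crop.

Run:
```python
from h import *
d=load('top')
c=d['image'][125:280,228:448,::-1]
c=cv2.resize(c,None,fx=3.6,fy=3.6,interpolation=cv2.INTER_CUBIC)
cv2.imwrite('pics/crop0.png',c); print(c.shape)
for n,u,v in [('pan',318,219),('small',418,163)]: print(n,px2w(d,u,v))
```

```text
(558, 792, 3)
pan [ 0.57211061 -0.03255191  0.01818123]
small [ 0.70535442 -0.27572284 -0.00283367]
```

View pics/crop0.png

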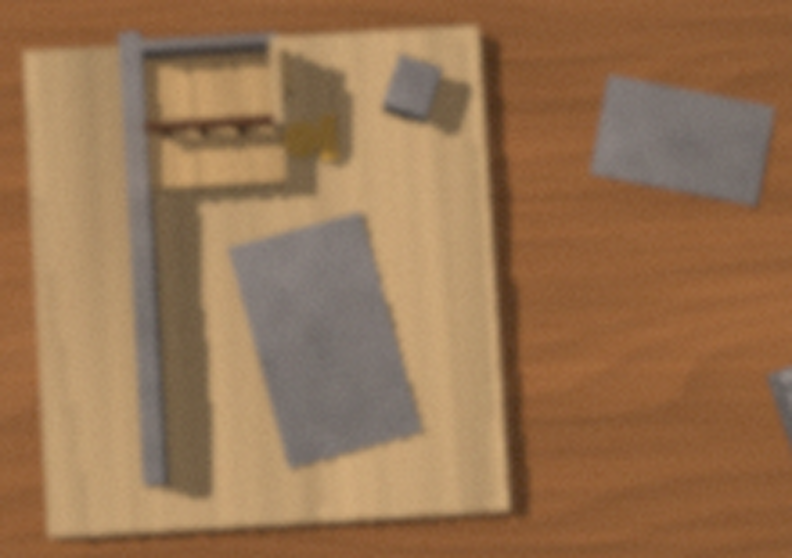

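```bash
cat >> h.py <<'E'
def fit(loc,W):
    "2D rigid fit W = R(th) loc + t"
    loc=np.array(loc);W=np.array(W)[:,:2];a=loc-loc.mean(0);b=W-W.mean(0)
    th=np.arctan2((a[:,0]*b[:,1]-a[:,1]*b[:,0]).sum(),(a*b).sum())
    R=np.array([[np.cos(th),-np.sin(th)],[np.sin(th),np.cos(th)]])
    t=W.mean(0)-R@loc.mean(0)
    return th,t,R,(W-(loc@R.T+t))
E
python3 - <<'E'
from h import *
d=load('top')
f=lambda c,z:[px2w(d,228+(u+.5)/3.6-.5,125+(v+.5)/3.6-.5,z) for u,v in c]
th,t,R,r=fit([(.115,.125),(.115,-.175),(-.205,-.175),(-.205,.125)],f([(23,50),(480,27),(511,512),(48,537)],.018))
print('home',th,t,'\n',r)
p=fit([(.075,.045),(.075,-.045),(-.075,-.045),(-.075,.045)],f([(230,248),(362,214),(424,433),(292,468)],.021))
print('panel',p[0],p[1],'\n',p[3]); print('rel',p[0]-th,R.T@(p[1]-t))
w=f([(131,40)],.052)+f([(155,480)],.052)
print('wall top ends in home',[R.T@(x[:2]-t) for x in w])
print([R.T@(x[:2]-t) for x in f([(270,38),(160,185),(285,185)],.041)])
print('roller, block',[R.T@(x[:2]-t) for x in f([(325,140)],.024)+f([(418,85)],.043)])
np.savez('home.npz',th=th,t=t)
E
```

```text
home 0.03944372033665636 [0.65603311 0.03256195] 
 [[ 0.00057415  0.00112437]
 [-0.00049484 -0.00026698]
 [-0.00036401 -0.00105985]
 [ 0.0002847   0.00020246]]
panel 0.25302263748589715 [ 0.57137559 -0.03359305] 
 [[ 2.34185585e-04 -4.01164669e-05]
 [-1.29304342e-03  4.70279511e-04]
 [-7.08016834e-05  2.66877166e-04]
 [ 1.12965952e-03 -6.97040210e-04]]
rel 0.2135789171492408 [-0.0872004 -0.0627652]
wall top ends in home [array([0.1098152 , 0.05215806]), array([-0.17240866,  0.0513153 ])]
[array([ 0.10899096, -0.03674613]), array([0.01722344, 0.03919472]), array([ 0.0127921 , -0.04115097])]
roller, block [array([ 0.04387431, -0.0688477 ]), array([ 0.0726413 , -0.13040177])]
```

The deck sheet is confirmed as the panel, at about 0.21 rad to home. I'll approach above a point 25 mm behind its centre, with the jaws 3 cm open so both fingertips press.

```bash
python3 -m pendant '[[[-50.1,0,-30.2,0,0.092,0,3],[-50.1,0,-30.2,0,0.092,0,3],[-50.1,0,-30.2,0,0.092,0,3],[-50.1,0,-30.2,0,0.092,0,3],[-50.1,0,-30.2,0,0.092,0,3],[-50.1,0,-30.2,0,0.092,0,3],[-50.1,0,-30.2,0,0.092,0,3],[-50.1,0,-30.2,0,0.092,0,3],[-50.1,0,-30.2,0,0.092,0,3],[-50.1,0,-30.2,0,0.092,0,3],[-50.1,0,-30.2,0,0.092,0,3],[-50.1,0,-30.2,0,0.092,0,3],[-50.1,0,-30.2,0,0.092,0,3],[-50.1,0,-30.2,0,0.092,0,3],[-50.1,0,-30.2,0,0.092,0,3],[-50.1,3,-30.2,0,0.092,0,3],[-50.1,6,-30.2,0,0.092,0,3],[-50.1,9,-30.2,0,0.092,0,3],[-50.1,11,-30.2,0,0.092,0,3],[-50.1,11,-30.2,0,0.092,0,3]]]'
python3 - <<'E'
from h import *
d=cam('wrist','w0'); s=status.observe(); print(s['time'],s['tool_pos'],s['tool_rot'],s['contact_force'],s['qpos'])
E
```

```text
time: 2.1
tool_pos: [0.5443, -0.0415, 0.0908]
tool_rot: [-1.573, -0.005, -2.891]
contact_force: [-0.6, -0.6, -0.1]
opening: 0.0301
2.15 [ 0.54572266 -0.04158609  0.09263497] [-1.57178112e+00 -2.33188236e-03 -2.89076775e+00] [-0.44688186 -0.25044301 -0.36865615] [-2.16000051e-01  4.94935622e-01  1.61285204e+00 -1.97609057e-04
  1.03633058e+00  1.10407339e+00]
```

View pics/w0.png

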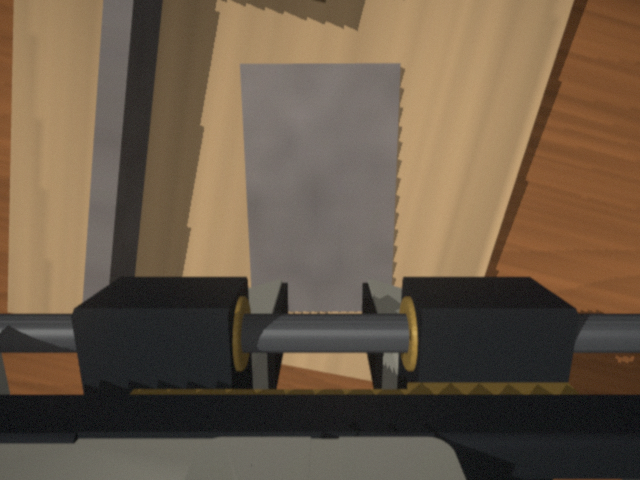

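The wrist view shows the panel square to the tool (front edge at row 64, columns 241–401) and centred between the fingers. The wall is on the left. Next I'll descend.

```bash
python3 -m pendant '[[[0,2.5,0,0,0,0,3],[0,5,0,0,0,0,3],[0,6.5,0,0,0,0,3],[0,6.7,0,0,0,0,3],[0,6.7,0,0,0,0,3],[0,6.7,0,0,0,0,3],[0,6.7,0,0,0,0,3]]]'
```

```text
time: 2.85
tool_pos: [0.5478, -0.0409, 0.0276]
tool_rot: [-1.57, 0.002, -2.889]
contact_force: [-0.3, 0.4, -0.0]
opening: 0.0301
```

```bash
python3 -m pendant '[[[0,0.2,0,0,0,0,3],[0,0.4,0,0,0,0,3],[0,0.5,0,0,0,0,3],[0,0.55,0,0,0,0,3],[0,0.55,0,0,0,0,3],[0,0.55,0,0,0,0,3]]]'; python3 -m pendant '[[[0,0.05,0,0,0,0,3],[0,0.05,0,0,0,0,3],[0,0.05,0,0,0,0,3]]]';  python3 -m pendant '[[[0,0.05,0,0,0,0,3],[0,0.05,0,0,0,0,3],[0,0.05,0,0,0,0,3]]]'
```

```text
time: 3.45
tool_pos: [0.5469, -0.0406, 0.0206]
tool_rot: [-1.571, -0.0, -2.889]
contact_force: [0.3, 0.8, 0.2]
opening: 0.0299
time: 3.75
tool_pos: [0.5469, -0.0406, 0.0202]
tool_rot: [-1.571, -0.0, -2.889]
contact_force: [0.4, -1.3, 1.0]
opening: 0.0299
time: 4.05
tool_pos: [0.5469, -0.0406, 0.0197]
tool_rot: [-1.571, -0.0, -2.889]
contact_force: [0.8, -0.1, -0.4]
opening: 0.0301
```

```bash
for i in 1; do python3 -m pendant '[[[0,0.04,0,0,0,0,3],[0,0.04,0,0,0,0,3],[0,0.04,0,0,0,0,3]]]';  python3 -m pendant '[[[0,0.04,0,0,0,0,3],[0,0.04,0,0,0,0,3],[0,0.04,0,0,0,0,3]]]'; done
```

```text
time: 4.35
tool_pos: [0.5469, -0.0406, 0.0193]
tool_rot: [-1.571, -0.0, -2.889]
contact_force: [0.6, 0.5, -0.2]
opening: 0.0297
time: 4.65
tool_pos: [0.5469, -0.0406, 0.0189]
tool_rot: [-1.571, -0.0, -2.889]
contact_force: [-0.3, -0.4, -0.0]
opening: 0.0301
```

```bash
python3 -m pendant '[[[0,0.04,0,0,0,0,3],[0,0.04,0,0,0,0,3],[0,0.04,0,0,0,0,3]]]';  python3 -m pendant '[[[0,0.04,0,0,0,0,3],[0,0.04,0,0,0,0,3],[0,0.04,0,0,0,0,3]]]'
```

```text
time: 4.95
tool_pos: [0.5469, -0.0406, 0.0185]
tool_rot: [-1.571, -0.0, -2.889]
contact_force: [0.5, -0.3, 0.4]
opening: 0.03
time: 5.25
tool_pos: [0.5469, -0.0406, 0.0181]
tool_rot: [-1.571, -0.0, -2.889]
contact_force: [0.2, -0.4, 0.3]
opening: 0.0302
```

Run:
```python
from h import *
d=cam('wrist')
h=np.load('home.npz')
for u,v in [(320,100),(320,200),(450,150),(200,200),(450,220)]: print(u,v,px2w(d,u,v))
d=load('top')
for u,v in [(318,219),(325,235),(312,200),(350,240),(350,200),(300,265),(200,220)]: print('top',px2w(d,u,v))
```

```text
320 100 [ 0.6248782  -0.01956802  0.02044174]
320 200 [ 0.58522816 -0.02973265  0.02113778]
450 150 [ 0.619419   -0.07834265  0.01697994]
200 200 [0.57128899 0.02144436 0.01675183]
450 220 [ 0.59053406 -0.08802281  0.01744303]
top [ 0.57211061 -0.03255191  0.01818123]
top [ 0.53430259 -0.04840537  0.01575548]
top [ 0.61661719 -0.01917729  0.02317487]
top [ 0.5214999  -0.10690349  0.01704563]
top [ 0.61576936 -0.10869065  0.01858134]
top [0.46479184 0.01135656 0.0191967 ]
top [ 0.57608924  0.24878925 -0.00210612]
```

```bash
python3 -m pendant '[[[0,0.05,0,0,0,0,3],[0,0.05,0,0,0,0,3],[0,0.05,0,0,0,0,3]]]';  python3 -m pendant '[[[0,0.05,0,0,0,0,3],[0,0.05,0,0,0,0,3],[0,0.05,0,0,0,0,3]]]'
python3 - <<'E'
from h import *
cam('wrist','w1')
E
```

```text
time: 5.6
tool_pos: [0.5469, -0.0406, 0.0176]
tool_rot: [-1.571, -0.0, -2.889]
contact_force: [-1.2, 0.2, -0.3]
opening: 0.0295
time: 5.9
tool_pos: [0.5469, -0.0406, 0.0171]
tool_rot: [-1.571, -0.0, -2.889]
contact_force: [0.8, -0.2, 0.9]
opening: 0.03
```

View pics/w1.png

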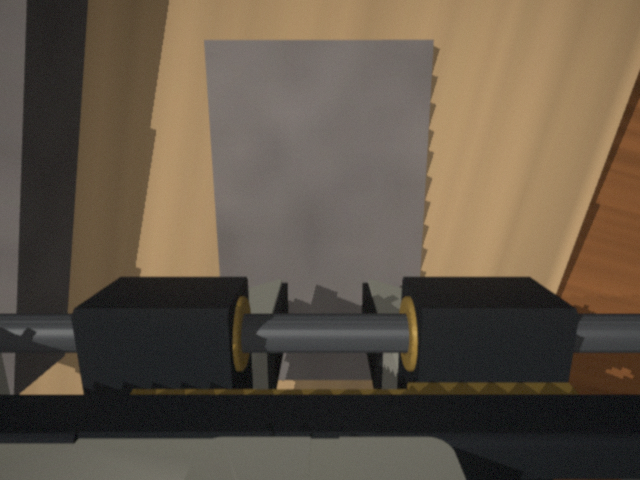

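The panel still lies centred under the fingers (front edge at row 41, columns 206–433). Their shadow is close, but there's no contact yet. I'll keep lowering in small steps.

```bash
python3 -m pendant '[[[0,0.05,0,0,0,0,3],[0,0.05,0,0,0,0,3],[0,0.05,0,0,0,0,3]]]';  python3 -m pendant '[[[0,0.05,0,0,0,0,3],[0,0.05,0,0,0,0,3],[0,0.05,0,0,0,0,3]]]'
```

```text
time: 6.25
tool_pos: [0.5469, -0.0406, 0.0166]
tool_rot: [-1.571, -0.0, -2.889]
contact_force: [-0.1, -0.1, -0.1]
opening: 0.0297
time: 6.55
tool_pos: [0.5469, -0.0405, 0.0161]
tool_rot: [-1.571, -0.0, -2.889]
contact_force: [0.5, -0.2, -0.7]
opening: 0.0301
```

```bash
python3 -m pendant '[[[0,0.05,0,0,0,0,3],[0,0.05,0,0,0,0,3],[0,0.05,0,0,0,0,3]]]'
```

```text
time: 6.85
tool_pos: [0.5469, -0.0406, 0.0156]
tool_rot: [-1.571, -0.0, -2.889]
contact_force: [-0.2, 0.6, -0.6]
opening: 0.0298
```

```bash
python3 -m pendant '[[[0,0.05,0,0,0,0,3],[0,0.05,0,0,0,0,3],[0,0.05,0,0,0,0,3]]]'
```

```text
time: 7.15
tool_pos: [0.5469, -0.0406, 0.0151]
tool_rot: [-1.571, -0.0, -2.889]
contact_force: [-0.7, -0.6, -0.1]
opening: 0.0298
```

Run:
```python
from h import *
d=cam('side'); u,v=map(int,w2px(d,status.observe()['tool_pos'])); print(u,v)
c=d['image'][v-60:v+45,u-70:u+70,::-1]; cv2.imwrite('pics/s1.png',cv2.resize(c,None,fx=5.5,fy=5.5,interpolation=cv2.INTER_CUBIC))
print(status.observe()['joint_efforts'])
```

```text
326 267
[-4.29021411e-04 -4.95082176e+01 -1.80233699e+01  5.20541961e-02
 -5.55074494e-02  2.60065138e-05]
```

View pics/s1.png

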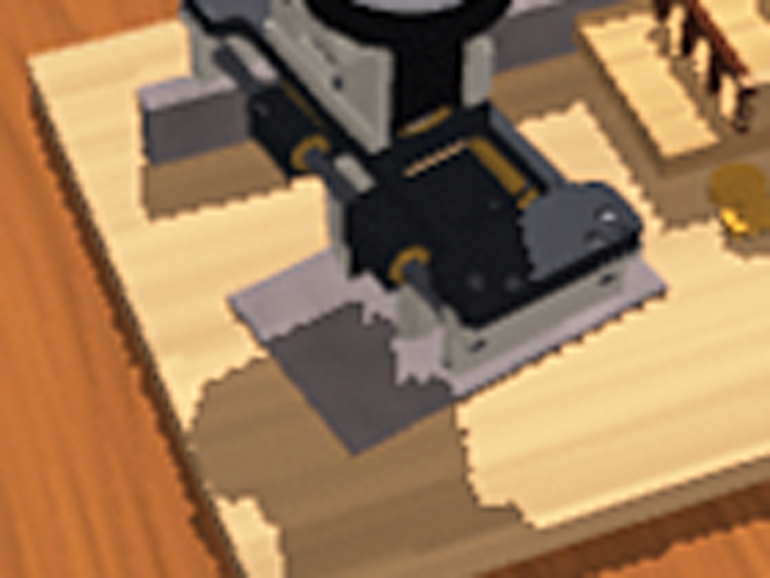

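The fingertip (crop 415,335) still hovers slightly above the panel with a lit gap, so I'll continue down.

```bash
python3 -m pendant '[[[0,0.05,0,0,0,0,3],[0,0.05,0,0,0,0,3],[0,0.05,0,0,0,0,3]]]'
```

```text
time: 7.5
tool_pos: [0.5469, -0.0406, 0.0146]
tool_rot: [-1.571, -0.0, -2.889]
contact_force: [-0.6, -0.3, 0.2]
opening: 0.0297
```

```bash
python3 -m pendant '[[[0,0.05,0,0,0,0,3],[0,0.05,0,0,0,0,3],[0,0.05,0,0,0,0,3]]]'
```

```text
time: 7.8
tool_pos: [0.5469, -0.0405, 0.0141]
tool_rot: [-1.571, -0.0, -2.889]
contact_force: [0.2, 0.2, 0.2]
opening: 0.0304
```

```bash
python3 -m pendant '[[[0,0.05,0,0,0,0,3],[0,0.05,0,0,0,0,3],[0,0.05,0,0,0,0,3]]]'
```

```text
time: 8.1
tool_pos: [0.5469, -0.0406, 0.0136]
tool_rot: [-1.571, 0.0, -2.889]
contact_force: [-0.1, 0.1, 0.4]
opening: 0.03
```

```bash
python3 -m pendant '[[[0,0.05,0,0,0,0,3],[0,0.05,0,0,0,0,3],[0,0.05,0,0,0,0,3]]]'
```

```text
time: 8.4
tool_pos: [0.5469, -0.0406, 0.0131]
tool_rot: [-1.571, -0.0, -2.889]
contact_force: [0.1, -1.4, -0.8]
opening: 0.0301
```

```bash
python3 -m pendant '[[[0,0.05,0,0,0,0,3],[0,0.05,0,0,0,0,3],[0,0.05,0,0,0,0,3]]]'
```

```text
time: 8.7
tool_pos: [0.5469, -0.0405, 0.0126]
tool_rot: [-1.571, -0.0, -2.889]
contact_force: [0.1, -0.2, 0.8]
opening: 0.0303
```

```bash
python3 -m pendant '[[[0,0.05,0,0,0,0,3],[0,0.05,0,0,0,0,3],[0,0.05,0,0,0,0,3]]]' ; python3 -c "
from h import *
print(status.observe()['joint_efforts'])
d=cam('wrist');z=d['range_z']
T=np.linalg.inv(d['camera_from_world'])
v,u=np.mgrid[270:400:8,240:420:12]
for a in range(v.shape[0]): print(v[a,0],[int(1000*px2w(d,x,y)[2]) for x,y in zip(u[a],v[a])])
"
```

```text
time: 9.0
tool_pos: [0.5469, -0.0406, 0.0121]
tool_rot: [-1.571, -0.0, -2.889]
contact_force: [-0.7, 0.2, 0.3]
opening: 0.0298
[-1.35600640e-03 -4.95814168e+01 -1.78885531e+01  5.17998997e-02
 -5.62163943e-02 -1.95645151e-05]
270 [20, 21, 21, 20, 20, 21, 20, 20, 20, 20, 21, 20, 21, 19, 20]
278 [106, 21, 20, 21, 21, 20, 20, 20, 20, 20, 21, 21, 20, 21, 108]
286 [113, 22, 44, 45, 20, 21, 20, 21, 20, 20, 20, 43, 43, 43, 112]
294 [114, 52, 52, 52, 20, 21, 21, 22, 20, 193, 20, 51, 52, 53, 112]
302 [116, 59, 59, 55, 20, 20, 21, 21, 19, 22, 20, 55, 59, 60, 114]
310 [118, 66, 66, 63, 21, 20, 21, 20, 19, 20, 20, 63, 66, 66, 118]
318 [119, 116, 115, 116, 115, 115, 115, 115, 115, 116, 116, 116, 116, 116, 117]
326 [118, 117, 117, 117, 117, 117, 118, 117, 117, 118, 117, 118, 117, 117, 118]
334 [118, 119, 117, 118, 117, 117, 118, 118, 117, 118, 118, 119, 118, 117, 117]
342 [119, 117, 117, 119, 119, 119, 119, 118, 119, 118, 119, 119, 118, 118, 118]
350 [119, 118, 117, 118, 118, 117, 117, 118, 117, 117, 118, 118, 119, 117, 119]
358 [120, 101, 85, 77, 20, 20, 21, 21, 20, 20, 21, 74, 83, 100, 119]
366 [120, 103, 87, 78, 21, 20, 21, 19, 20, 20, 20, 75, 85, 103, 119]
374 [117, 104, 87, 78, 20, 19, 19, 19, 20, 20, 20, 75, 85, 102, 115]
382 [117, 104, 87, 79, 20, 21, 20, 20, 19, 20, 21, 76, 86, 104, 124]
390 [126, 127, 128, 127, 127, 127, 127, 127, 127, 128, 127, 126, 127, 128, 129]
398 [135, 134, 135, 135, 135, 135, 134, 134, 134, 134, 135, 134, 193, 135, 135]
```

Run:
```python
from h import *
d=load('wrist'); p=status.observe()['tool_pos']; print(p, w2px(d,p))
for u in (264,276,376,388):
    print(u,[(v,(1000*(px2w(d,u,v))).round().astype(int).tolist()) for v in range(278,292,2)])
print('cam',np.linalg.inv(d['camera_from_world'])[:3].round(3))
i=d['image'][265:325,230:430,::-1]; cv2.imwrite('pics/w2.png',cv2.resize(i,None,fx=4,fy=4,interpolation=cv2.INTER_CUBIC))
```

```text
[ 0.5469238  -0.04057695  0.01210894] (np.float64(322.2489837498657), np.float64(284.8058333374678))
264 [(278, [546, -14, 20]), (280, [546, -15, 21]), (282, [545, -15, 20]), (284, [552, -16, 42]), (286, [552, -17, 44]), (288, [552, -17, 46]), (290, [552, -17, 48])]
276 [(278, [548, -19, 22]), (280, [553, -20, 37]), (282, [553, -20, 40]), (284, [554, -21, 42]), (286, [554, -21, 45]), (288, [554, -21, 47]), (290, [554, -21, 50])]
376 [(278, [559, -62, 21]), (280, [564, -58, 38]), (282, [563, -58, 40]), (284, [563, -58, 41]), (286, [563, -58, 44]), (288, [563, -57, 47]), (290, [563, -57, 50])]
388 [(278, [560, -67, 21]), (280, [559, -67, 20]), (282, [559, -67, 21]), (284, [564, -63, 41]), (286, [564, -62, 45]), (288, [564, -62, 46]), (290, [564, -62, 48])]
cam [[ 0.251  0.938  0.24   0.611]
 [-0.968  0.243  0.061 -0.025]
 [-0.001 -0.247  0.969  0.193]]
```

View pics/w2.png

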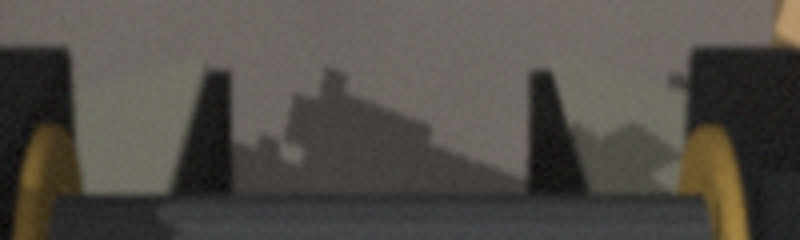

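The depth data put the fingertips' visible front edge at z≈36 mm while the reported TCP is at 12 mm. So the true tips are well above the panel when the jaws are part-open. I'll go down in small steps and stop at first force.

```bash
cat > chk.py <<'E'
import sys
from cell import status
s=status.observe(); f=s['contact_force']; print(s['tool_pos'].round(4),f.round(1))
sys.exit(abs(f[2])>2.2)
E
P="python3 -m pendant"
$P '[[[0,0.05,0,0,0,0,3],[0,0.05,0,0,0,0,3]]]' >/dev/null; python3 chk.py &&
$P '[[[0,0.05,0,0,0,0,3],[0,0.05,0,0,0,0,3]]]' >/dev/null; python3 chk.py &&
$P '[[[0,0.05,0,0,0,0,3],[0,0.05,0,0,0,0,3]]]' >/dev/null; python3 chk.py &&
$P '[[[0,0.05,0,0,0,0,3],[0,0.05,0,0,0,0,3]]]' >/dev/null; python3 chk.py &&
$P '[[[0,0.05,0,0,0,0,3],[0,0.05,0,0,0,0,3]]]' >/dev/null; python3 chk.py &&
$P '[[[0,0.05,0,0,0,0,3],[0,0.05,0,0,0,0,3]]]' >/dev/null; python3 chk.py &&
$P '[[[0,0.05,0,0,0,0,3],[0,0.05,0,0,0,0,3]]]' >/dev/null; python3 chk.py &&
$P '[[[0,0.05,0,0,0,0,3],[0,0.05,0,0,0,0,3]]]' >/dev/null; python3 chk.py
```

```text
[ 0.5469 -0.0405  0.0116] [ 0.6 -0.4  0.3]
[ 0.5469 -0.0405  0.0116] [ 0.6 -0.4  0.3]
[ 0.5469 -0.0405  0.0116] [ 0.6 -0.4  0.3]
[ 0.5469 -0.0405  0.0116] [ 0.6 -0.4  0.3]
[ 0.5469 -0.0405  0.0116] [ 0.6 -0.4  0.3]
[ 0.5469 -0.0405  0.0116] [ 0.6 -0.4  0.3]
[ 0.5469 -0.0405  0.0116] [ 0.6 -0.4  0.3]
[ 0.5469 -0.0405  0.0116] [ 0.6 -0.4  0.3]False
False
False
False
False
False
False
False
```

```bash
sed -i 's/sys.exit(\(.*\))$/sys.exit(int(\1))/' chk.py
P="python3 -m pendant"
$P '[[[0,0.05,0,0,0,0,3],[0,0.05,0,0,0,0,3]]]' >/dev/null; python3 chk.py &&
$P '[[[0,0.05,0,0,0,0,3],[0,0.05,0,0,0,0,3]]]' >/dev/null && python3 chk.py &&
$P '[[[0,0.05,0,0,0,0,3],[0,0.05,0,0,0,0,3]]]' >/dev/null && python3 chk.py &&
$P '[[[0,0.05,0,0,0,0,3],[0,0.05,0,0,0,0,3]]]' >/dev/null && python3 chk.py &&
$P '[[[0,0.05,0,0,0,0,3],[0,0.05,0,0,0,0,3]]]' >/dev/null && python3 chk.py &&
$P '[[[0,0.05,0,0,0,0,3],[0,0.05,0,0,0,0,3]]]' >/dev/null && python3 chk.py &&
$P '[[[0,0.05,0,0,0,0,3],[0,0.05,0,0,0,0,3]]]' >/dev/null && python3 chk.py &&
$P '[[[0,0.05,0,0,0,0,3],[0,0.05,0,0,0,0,3]]]' >/dev/null && python3 chk.py
```

```text
[ 0.5468 -0.0405  0.011 ] [-0.7  1.2  0.1]
[ 0.5469 -0.0406  0.0105] [-1.1  0.7 -0.6]
[ 0.5469 -0.0406  0.0101] [-0.4  0.6  0.9]
[ 0.5469 -0.0405  0.0095] [ 0.4 -0.1  0.3]
[ 0.5469 -0.0405  0.009 ] [ 0.2  0.2 -0.3]
[ 0.5469 -0.0406  0.0085] [ 0.  -0.  -0.5]
[ 0.5469 -0.0406  0.008 ] [-0.7 -0.2  0.3]
[ 0.5469 -0.0406  0.0075] [-0.3  0.2  0.7]
```

```bash
P="python3 -m pendant"
$P '[[[0,0.05,0,0,0,0,3],[0,0.05,0,0,0,0,3]]]' >/dev/null; python3 chk.py &&
$P '[[[0,0.05,0,0,0,0,3],[0,0.05,0,0,0,0,3]]]' >/dev/null && python3 chk.py &&
$P '[[[0,0.05,0,0,0,0,3],[0,0.05,0,0,0,0,3]]]' >/dev/null && python3 chk.py &&
$P '[[[0,0.05,0,0,0,0,3],[0,0.05,0,0,0,0,3]]]' >/dev/null && python3 chk.py &&
$P '[[[0,0.05,0,0,0,0,3],[0,0.05,0,0,0,0,3]]]' >/dev/null && python3 chk.py &&
$P '[[[0,0.05,0,0,0,0,3],[0,0.05,0,0,0,0,3]]]' >/dev/null && python3 chk.py &&
$P '[[[0,0.05,0,0,0,0,3],[0,0.05,0,0,0,0,3]]]' >/dev/null && python3 chk.py &&
$P '[[[0,0.05,0,0,0,0,3],[0,0.05,0,0,0,0,3]]]' >/dev/null && python3 chk.py &&
$P '[[[0,0.05,0,0,0,0,3],[0,0.05,0,0,0,0,3]]]' >/dev/null && python3 chk.py &&
$P '[[[0,0.05,0,0,0,0,3],[0,0.05,0,0,0,0,3]]]' >/dev/null && python3 chk.py
```

```text
[ 0.5469 -0.0406  0.007 ] [-0.7  0.4  0.2]
[ 0.5469 -0.0406  0.0066] [0.1 0.1 0.4]
[ 0.5469 -0.0406  0.0061] [-0.6  0.3 -0.3]
[ 0.5469 -0.0406  0.0055] [ 0.2 -0.6  0.7]
[ 0.5469 -0.0406  0.005 ] [-0.1 -0.1 -0.2]
[ 0.5469 -0.0406  0.0045] [-0.1  0.3 -1.2]
[ 0.5469 -0.0406  0.004 ] [-0.5  0.3 -0.3]
[ 0.5469 -0.0405  0.0035] [-0.6 -0.  -0. ]
[ 0.5469 -0.0406  0.003 ] [-0.5 -0.6  0.2]
[ 0.5469 -0.0406  0.0026] [ 0.   0.2 -1.3]
```

```bash
P="python3 -m pendant"
python3 - <<'E'
from h import *
d=cam('wrist')
for u in (276,376): print(u,[(v,(1000*(px2w(d,u,v))).round().astype(int).tolist()) for v in range(276,290,2)])
E
$P '[[[0,0.05,0,0,0,0,3],[0,0.05,0,0,0,0,3]]]' >/dev/null; python3 chk.py &&
$P '[[[0,0.05,0,0,0,0,3],[0,0.05,0,0,0,0,3]]]' >/dev/null && python3 chk.py &&
$P '[[[0,0.05,0,0,0,0,3],[0,0.05,0,0,0,0,3]]]' >/dev/null && python3 chk.py &&
$P '[[[0,0.05,0,0,0,0,3],[0,0.05,0,0,0,0,3]]]' >/dev/null && python3 chk.py
```

```text
276 [(276, [552, -20, 21]), (278, [551, -20, 21]), (280, [553, -20, 27]), (282, [553, -20, 30]), (284, [553, -21, 32]), (286, [553, -21, 34]), (288, [554, -21, 38])]
376 [(276, [563, -59, 21]), (278, [562, -60, 20]), (280, [563, -59, 28]), (282, [563, -58, 29]), (284, [563, -58, 32]), (286, [563, -58, 36]), (288, [563, -57, 37])]
[ 0.5469 -0.0406  0.0021] [0.6 0.1 0.6]
[ 0.5469 -0.0406  0.0016] [-0.5 -0.1 -0.3]
[ 0.5469 -0.0405  0.001 ] [ 0.3  0.4 -0.7]
[ 0.5469 -0.0406  0.0006] [ 0.2 -0.1 -0.3]
```

```bash
P="python3 -m pendant"
$P '[[[0,0.05,0,0,0,0,3],[0,0.05,0,0,0,0,3]]]' >/dev/null; python3 chk.py &&
$P '[[[0,0.05,0,0,0,0,3],[0,0.05,0,0,0,0,3]]]' >/dev/null && python3 chk.py &&
$P '[[[0,0.04,0,0,0,0,3],[0,0.04,0,0,0,0,3]]]' >/dev/null && python3 chk.py &&
$P '[[[0,0.04,0,0,0,0,3],[0,0.04,0,0,0,0,3]]]' >/dev/null && python3 chk.py &&
$P '[[[0,0.03,0,0,0,0,3],[0,0.03,0,0,0,0,3]]]' >/dev/null && python3 chk.py &&
$P '[[[0,0.03,0,0,0,0,3],[0,0.03,0,0,0,0,3]]]' >/dev/null && python3 chk.py &&
$P '[[[0,0.03,0,0,0,0,3],[0,0.03,0,0,0,0,3]]]' >/dev/null && python3 chk.py &&
$P '[[[0,0.03,0,0,0,0,3],[0,0.03,0,0,0,0,3]]]' >/dev/null && python3 chk.py &&
$P '[[[0,0.03,0,0,0,0,3],[0,0.03,0,0,0,0,3]]]' >/dev/null && python3 chk.py &&
$P '[[[0,0.03,0,0,0,0,3],[0,0.03,0,0,0,0,3]]]' >/dev/null && python3 chk.py &&
$P '[[[0,0.03,0,0,0,0,3],[0,0.03,0,0,0,0,3]]]' >/dev/null && python3 chk.py &&
$P '[[[0,0.03,0,0,0,0,3],[0,0.03,0,0,0,0,3]]]' >/dev/null && python3 chk.py &&
$P '[[[0,0.03,0,0,0,0,3],[0,0.03,0,0,0,0,3]]]' >/dev/null && python3 chk.py &&
$P '[[[0,0.03,0,0,0,0,3],[0,0.03,0,0,0,0,3]]]' >/dev/null && python3 chk.py
```

```text
[ 0.5469 -0.0405  0.    ] [ 0.1  0.4 -0.3]
[ 5.469e-01 -4.060e-02 -4.000e-04] [-0.3  0.9  0.6]
[ 0.5469 -0.0405 -0.0008] [-0.2 -0.2  0.4]
[ 0.5469 -0.0406 -0.0013] [-0.1 -0.2  0.8]
[ 0.5469 -0.0405 -0.0015] [-0.4  0.6 -0.1]
[ 0.5469 -0.0406 -0.0018] [ 0.6 -0.  -1. ]
[ 0.5469 -0.0405 -0.0021] [-0.6  0.9 -0.9]
[ 0.5469 -0.0406 -0.0022] [-1.1  0.2  2.8]
```

```bash
P="python3 -m pendant"
$P '[[[0,0.03,0,0,0,0,3],[0,0.03,0,0,0,0,3]]]' >/dev/null; python3 chk.py; $P '[[[0,0,0,0,0,0,3],[0,0,0,0,0,0,3]]]'
```

```text
[ 0.5469 -0.0406 -0.0022] [-0.9  0.5  5.2]
time: 15.7
tool_pos: [0.5469, -0.0406, -0.0022]
tool_rot: [-1.571, 0.0, -2.889]
contact_force: [-2.5, -0.8, 5.1]
opening: 0.0303
```

```bash
cat >> h.py <<'E'
H=np.load('home.npz')
def panel():
    "panel pose in home from wrist picture: (angle, centre mm)"
    d=cam('wrist'); hsv=cv2.cvtColor(d['image'],cv2.COLOR_RGB2HSV)
    v,u=np.mgrid[0:480,0:640]; T=np.linalg.inv(d['camera_from_world'])
    r=np.stack([(u-d['cx'])/d['fx'],-(v-d['cy'])/d['fy'],-np.ones(u.shape)],-1)
    Z=(r*d['range_z'][...,None]@T[:3,:3].T+T[:3,3])[...,2]
    m=((hsv[...,1]<70)&(cv2.blur(Z.astype(np.float32),(5,5))<.025)&(v<275)).astype(np.uint8)
    m=cv2.morphologyEx(m,cv2.MORPH_OPEN,np.ones((5,5)))
    n,l,s,c=cv2.connectedComponentsWithStats(m); k=1+np.argmax(s[1:,4]); m=l==k
    c,sn=np.cos(H['th']),np.sin(H['th'])
    def loc(us,vs): 
        W=np.array([px2w(d,a,b,.021)[:2] for a,b in zip(us,vs)])-H['t']; return 1000*W@np.array([[c,-sn],[sn,c]])
    rows=np.where(m.sum(1)>40)[0]; rows=rows[(rows>rows[0]+15)&(rows<265)][::4]
    L=loc([np.where(m[y])[0][0] for y in rows],rows); Rr=loc([np.where(m[y])[0][-1] for y in rows],rows)
    cols=np.where(m.any(0))[0]; cols=cols[20:-20:4]
    F=loc(cols,[np.where(m[:,x])[0][0] for x in cols])
    line=lambda P:cv2.fitLine(P.astype(np.float32),cv2.DIST_HUBER,0,.01,.01).ravel()
    l,r,f=line(L),line(Rr),line(F)
    ang=lambda q:(np.arctan2(q[1],q[0])+np.pi/2)%np.pi-np.pi/2
    angF=np.arctan2(-f[0],f[1]); angF=(angF+np.pi/2)%np.pi-np.pi/2
    a=ang(l); e=np.array([np.cos(a),np.sin(a)]);n=np.array([-e[1],e[0]])
    yl,yr,xf=n@l[2:],n@r[2:],e@f[2:]
    cL=(yl-45)*n+(xf-75)*e
    print('ang L,R,F',[round(float(q),3) for q in (ang(l),ang(r),angF)],'width',round(float(yl-yr),1),'centre',cL.round(1),'mask',m.sum())
E
python3 -c "
from h import *
panel()"
python3 -m pendant '[[[-0.1,0.02,-0.2,0,0.01,0,3],[-0.2,0.02,-0.6,0,0.02,0,3],[-0.3,0.03,-0.9,0,0.04,0,3],[-0.45,0.03,-1.3,0,0.05,0,3],[-0.55,0.03,-1.7,0,0.07,0,3],[-0.7,0.03,-2.1,0,0.08,0,3],[-0.8,0.03,-2.5,0,0.09,0,3],[-0.9,0.03,-2.8,0,0.1,0,3],[-0.97,0.03,-2.97,0,0.107,0,3],[-0.97,0.03,-2.97,0,0.107,0,3],[-0.97,0.03,-2.97,0,0.107,0,3]]]'
python3 -c "
from h import *
panel()"
```

```text
ang L,R,F [0.221, 0.216, 0.215] width 89.5 centre [-84.9 -62.1] mask 52949
time: 16.85
tool_pos: [0.5498, -0.0094, -0.0022]
tool_rot: [-1.57, 0.002, -2.996]
contact_force: [0.3, -0.5, 6.3]
opening: 0.0299
ang L,R,F [0.081, 0.075, 0.076] width 89.6 centre [-80.4 -35.1] mask 53261
```

The panel follows the fingers well. Next I'll bring it near the wall and turn it the rest of the way.

```bash
python3 -m pendant '[[[0,0.01,-0.2,0,0.01,0,3],[-0.05,0.01,-0.6,0,0.02,0,3],[-0.1,0.01,-1,0,0.03,0,3],[-0.15,0.01,-1.4,0,0.04,0,3],[-0.2,0.01,-1.8,0,0.05,0,3],[-0.25,0.01,-2.2,0,0.06,0,3],[-0.28,0.01,-2.6,0,0.06,0,3],[-0.3,0.01,-2.78,0,0.06,0,3],[-0.3,0.01,-2.78,0,0.06,0,3],[-0.3,0.01,-2.78,0,0.06,0,3]]]'
python3 -c "
from h import *
panel()"
```

```text
time: 17.9
tool_pos: [0.5489, 0.0186, -0.0022]
tool_rot: [-1.57, 0.003, -3.056]
contact_force: [0.2, -0.1, 6.7]
opening: 0.0301
ang L,R,F [0.004, 0.003, 0.003] width 89.5 centre [-80.2  -9.1] mask 53118
```

```bash
python3 -m pendant '[[[0,0,-0.2,0,0,0,3],[0,0,-0.4,0,0,0,3],[-0.02,0,-0.6,0,0,0,3],[-0.03,0,-0.8,0,0,0,3],[-0.04,0,-0.95,0,0,0,3],[-0.05,0,-1.1,0,0,0,3],[-0.05,0,-1.1,0,0,0,3]]]'
python3 -c "
from h import *
panel()"
```

```text
time: 18.65
tool_pos: [0.5484, 0.0291, -0.0022]
tool_rot: [-1.57, 0.002, -3.056]
contact_force: [-0.2, -2.8, 7.0]
opening: 0.03
ang L,R,F [0.003, 0.011, 0.002] width 90.6 centre [-80.2   1. ] mask 53399
```

Snug against the wall (lateral force 2.8 N). Next I'll feed it in along the wall with a little more pressure.

```bash
python3 -m pendant '[[[-0.2,0.02,0.01,0,0,0,3],[-0.5,0.03,0.02,0,0,0,3],[-0.9,0.03,0.04,0,0,0,3],[-1.3,0.03,0.06,0,0,0,3],[-1.7,0.03,0.08,0,0,0,3],[-2.1,0.03,0.1,0,0,0,3],[-2.5,0.03,0.11,0,0,0,3],[-2.9,0.03,0.13,0,0,0,3],[-3,0.03,0.13,0,0,0,3],[-3,0.03,0.13,0,0,0,3]]]'
python3 -c "
from h import *
panel()"
python3 -m pendant '[[[-0.2,0.01,0.01,0,0,0,3],[-0.5,0.02,0.02,0,0,0,3],[-0.8,0.02,0.03,0,0,0,3],[-1.1,0.02,0.05,0,0,0,3],[-1.4,0.02,0.06,0,0,0,3],[-1.5,0.02,0.07,0,0,0,3],[-1.5,0.02,0.07,0,0,0,3]]]'
```

```text
time: 19.7
tool_pos: [0.5774, 0.0303, -0.0023]
tool_rot: [-1.57, 0.0, -3.056]
contact_force: [-5.0, -2.6, 12.0]
opening: 0.0298
ang L,R,F [0.003, 0.007, 0.003] width 90.6 centre [-56.9   1.1] mask 49699
time: 20.45
tool_pos: [0.5924, 0.031, -0.0023]
tool_rot: [-1.57, 0.0, -3.056]
contact_force: [-4.2, -2.1, 12.5]
opening: 0.03
```

```bash
python3 -c "
from h import *
panel()
cv2.imwrite('pics/w3.png',load('wrist')['image'][:,:,::-1])"
```

```text
ang L,R,F [0.005, -0.005, 0.005] width 90.7 centre [-57.5   1.1] mask 38349
```

View pics/w3.png

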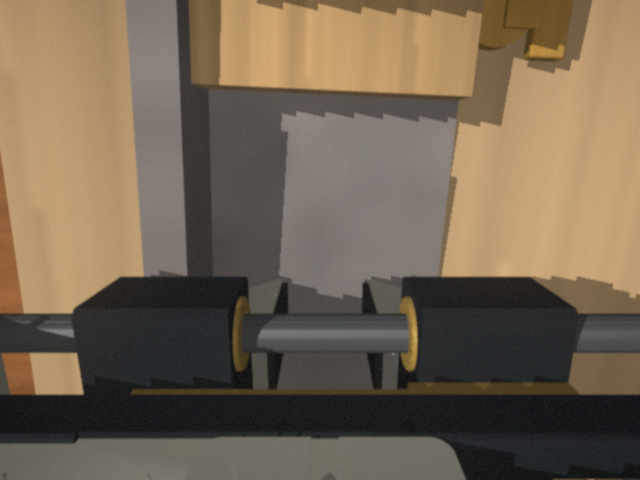

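The panel's front is under the slab edge (row 93), its left side lies along the wall foot (column ~210) and the roller is at upper right. I'll locate the rear edge numerically in the side camera.

```bash
cat >> h.py <<'E'
def hw(x,y,z): 
    c,s=np.cos(H['th']),np.sin(H['th']); return np.array([H['t'][0]+(c*x-s*y)/1000,H['t'][1]+(s*x+c*y)/1000,z])
def rear():
    "saturation profile along home x in side view, at several y"
    for n in ('side','top'):
        d=cam(n); S=cv2.cvtColor(d['image'],cv2.COLOR_RGB2HSV)[...,1].astype(np.float32)
        for y in (-35,-28,-20,0):
            o=[]
            for x in range(-140,-40,3):
                u,v=w2px(d,hw(x,y,.021)); o.append(int(cv2.getRectSubPix(S,(1,1),(u,v))[0,0]))
            print(n,y,o)
    s=status.observe()['tool_pos'][:2]-H['t']; c,q=np.cos(H['th']),np.sin(H['th']); print('tool home',1000*(c*s[0]+q*s[1]),1000*(-q*s[0]+c*s[1]))
E
python3 -c "
from h import *
rear()"
```

```text
side -35 [99, 100, 112, 106, 120, 120, 119, 119, 119, 112, 38, 28, 27, 28, 24, 27, 26, 27, 23, 31, 25, 28, 25, 25, 25, 27, 25, 26, 28, 28, 25, 25, 26, 26]
side -28 [109, 123, 122, 121, 120, 119, 122, 119, 120, 115, 48, 23, 26, 26, 25, 29, 28, 26, 26, 28, 26, 27, 23, 24, 25, 27, 28, 28, 30, 28, 28, 28, 28, 28]
side -20 [104, 118, 122, 121, 120, 120, 120, 120, 121, 118, 49, 24, 28, 26, 24, 25, 29, 28, 28, 25, 27, 27, 26, 30, 29, 30, 28, 26, 22, 25, 26, 26, 29, 29]
side 0 [100, 112, 122, 120, 118, 119, 119, 119, 120, 115, 49, 26, 25, 24, 23, 25, 26, 28, 22, 26, 24, 27, 25, 25, 26, 30, 30, 20, 18, 37, 48, 34, 40, 30]
top -35 [30, 31, 32, 31, 29, 33, 28, 32, 28, 22, 19, 26, 30, 31, 31, 34, 30, 34, 32, 31, 31, 31, 25, 17, 5, 2, 13, 24, 26, 30, 30, 25, 27, 30]
top -28 [31, 31, 27, 30, 33, 30, 29, 33, 32, 26, 24, 27, 29, 31, 29, 27, 18, 14, 10, 22, 17, 19, 24, 31, 23, 29, 31, 28, 32, 29, 31, 29, 31, 29]
top -20 [30, 31, 28, 36, 52, 76, 92, 91, 89, 70, 42, 28, 24, 25, 20, 18, 20, 17, 20, 11, 29, 27, 34, 31, 30, 32, 33, 35, 31, 33, 33, 29, 32, 31]
top 0 [35, 33, 31, 33, 34, 47, 77, 97, 95, 74, 46, 25, 23, 28, 28, 28, 23, 27, 25, 22, 31, 33, 28, 31, 32, 29, 37, 33, 36, 30, 34, 31, 31, 30]
tool home -63.62612469642466 0.8960482563753192
```

The rear edge is at x ≈ -111, so the centre is at ≈ -36 with no slip. The steady 4–5 N must be the roller. I'll continue in.

```bash
python3 -m pendant '[[[-0.2,0,0.01,0,0,0,3],[-0.5,0,0.02,0,0,0,3],[-0.8,0,0.03,0,0,0,3],[-1.1,0,0.05,0,0,0,3],[-1.4,0,0.06,0,0,0,3],[-1.7,0,0.08,0,0,0,3],[-2,0,0.09,0,0,0,3],[-2,0,0.09,0,0,0,3]]]'
python3 -c "
from h import *
rear()"|grep -E 'side -2|tool'
```

```text
time: 21.4
tool_pos: [0.6121, 0.0318, -0.0023]
tool_rot: [-1.57, -0.001, -3.056]
contact_force: [-5.1, -2.2, 12.7]
opening: 0.0301
side -28 [102, 104, 104, 104, 104, 102, 103, 114, 121, 121, 119, 121, 121, 120, 121, 121, 90, 30, 26, 26, 26, 25, 24, 23, 28, 27, 26, 26, 27, 27, 28, 26, 29, 29]
side -20 [104, 104, 105, 105, 104, 104, 104, 117, 124, 119, 121, 120, 122, 122, 122, 122, 96, 22, 28, 30, 26, 26, 27, 26, 27, 25, 24, 25, 28, 30, 28, 30, 32, 31]
tool home -43.90059232809121 0.9555267467932025
```

```bash
python3 -m pendant '[[[-0.2,0,0.01,0,0,0,3],[-0.5,0,0.02,0,0,0,3],[-0.8,0,0.03,0,0,0,3],[-1.1,0,0.05,0,0,0,3],[-1.4,0,0.06,0,0,0,3],[-1.4,0,0.06,0,0,0,3]]]'
python3 -m pendant '[[[-0.1,0,0,0,0,0,3],[-0.2,0,0.01,0,0,0,3],[-0.2,0,0.01,0,0,0,3]]]'
python3 -m pendant '[[[-0.1,0,0,0,0,0,3],[-0.15,0,0.01,0,0,0,3],[-0.15,0,0.01,0,0,0,3]]]'
python3 -c "
from h import *
rear()"|grep -E 'side -2|tool'
```

```text
time: 22.1
tool_pos: [0.6262, 0.0324, -0.0023]
tool_rot: [-1.57, -0.0, -3.056]
contact_force: [-5.5, -2.7, 11.4]
opening: 0.0302
time: 22.4
tool_pos: [0.6277, 0.0325, -0.0023]
tool_rot: [-1.57, -0.001, -3.056]
contact_force: [-5.8, -2.7, 13.0]
opening: 0.03
time: 22.7
tool_pos: [0.6292, 0.0325, -0.0023]
tool_rot: [-1.57, -0.001, -3.056]
contact_force: [-6.7, -1.8, 13.3]
opening: 0.0301
side -28 [102, 104, 103, 103, 103, 103, 103, 103, 104, 102, 102, 103, 104, 112, 122, 119, 119, 119, 120, 119, 119, 115, 53, 26, 26, 23, 25, 27, 29, 25, 24, 24, 26, 25]
side -20 [104, 105, 106, 106, 104, 104, 105, 105, 105, 104, 104, 103, 103, 120, 122, 120, 118, 120, 121, 121, 121, 120, 63, 24, 28, 28, 29, 28, 28, 27, 26, 25, 24, 29]
tool home -26.839685044597417 1.0540215220046556
```

```bash
python3 -m pendant '[[[-0.1,0,0,0,0,0,3],[-0.15,0,0.01,0,0,0,3],[-0.15,0,0.01,0,0,0,3]]]'
python3 -m pendant '[[[-0.1,0,0,0,0,0,3],[-0.15,0,0.01,0,0,0,3],[-0.15,0,0.01,0,0,0,3]]]'
python3 -c "
from h import *
rear()"|grep -E 'side -2|tool'
```

```text
time: 23.1
tool_pos: [0.6304, 0.0326, -0.0023]
tool_rot: [-1.57, -0.002, -3.056]
contact_force: [-8.0, -1.7, 13.2]
opening: 0.03
time: 23.4
tool_pos: [0.6305, 0.0326, -0.0023]
tool_rot: [-1.57, -0.005, -3.056]
contact_force: [-12.4, -2.4, 17.4]
opening: 0.0304
side -28 [104, 103, 102, 103, 102, 102, 105, 103, 104, 103, 102, 102, 103, 112, 123, 121, 120, 120, 120, 120, 120, 120, 88, 24, 23, 26, 26, 25, 28, 30, 24, 23, 31, 28]
side -20 [104, 104, 105, 104, 104, 104, 104, 105, 105, 104, 103, 104, 103, 105, 120, 120, 119, 121, 119, 120, 119, 123, 91, 27, 25, 29, 28, 26, 27, 22, 29, 28, 26, 27]
tool home -25.542852133112778 1.0476549175716614
```

The force jumped and motion stalled, so the panel is home against the stop. I'll relax the push, lift and retreat.

```bash
python3 -m pendant '[[[0.06,-0.02,0,0,0,0,3],[0.1,-0.05,0,0,0,0,3],[0.1,-0.1,0,0,0,0,3],[0.1,-0.2,0,0,0,0,3],[0.1,-0.6,0,0,0,0,3],[0.1,-2,0,0,0,0,3],[0.1,-5,0,0,0,0,3],[0.1,-8,0,0,0,0,3],[2,-11,0,0,0,0,3],[5,-13,0,0,0,0,3],[9,-13,0,0,0,0,3],[9,-13,0,0,0,0,3],[9,-13,0,0,0,0,3]]]'
python3 -c "
from h import *
panel(); rear()
d=load('wrist'); cv2.imwrite('pics/w4.png',d['image'][:,:,::-1])"|grep -vE 'top'
```

```text
time: 24.8
tool_pos: [0.5433, 0.0253, 0.1277]
tool_rot: [-1.57, 0.002, -3.056]
contact_force: [0.9, 0.1, 0.1]
opening: 0.0302
ang L,R,F [0.025, 0.007, 0.008] width 89.3 centre [-57.1  -0.7] mask 17646
side -35 [102, 102, 102, 102, 102, 102, 101, 101, 102, 102, 102, 102, 101, 101, 102, 102, 103, 103, 102, 102, 102, 103, 107, 26, 26, 25, 25, 23, 24, 27, 26, 25, 25, 26]
side -28 [106, 107, 106, 107, 106, 105, 107, 105, 106, 107, 106, 106, 106, 105, 106, 105, 104, 106, 106, 105, 107, 114, 79, 23, 23, 24, 23, 24, 26, 27, 25, 25, 28, 26]
side -20 [107, 107, 108, 108, 107, 106, 108, 108, 108, 107, 107, 107, 107, 107, 107, 107, 107, 107, 107, 108, 107, 109, 93, 30, 25, 25, 24, 26, 27, 25, 27, 25, 25, 26]
side 0 [103, 103, 103, 103, 102, 103, 103, 103, 103, 104, 103, 104, 103, 105, 104, 104, 104, 104, 104, 103, 104, 104, 96, 25, 25, 26, 24, 25, 26, 25, 24, 25, 26, 25]
tool home -111.66585898062081 -2.887456996947286
```

View pics/w4.png

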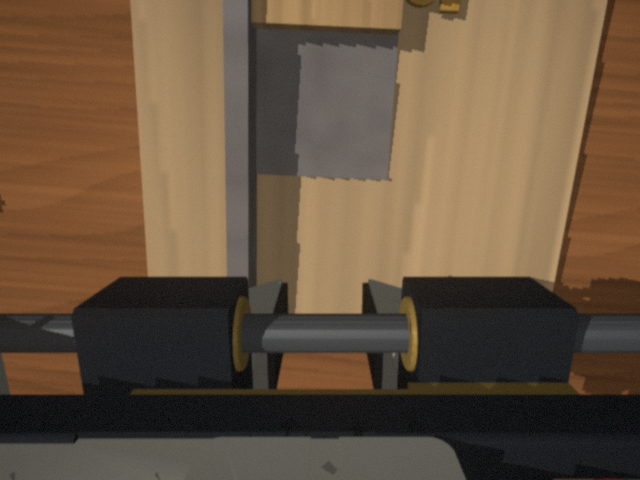

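The panel is in the bay along the wall, with its rear edge at (257,175)–(391,180) and the gripper clear. One numeric check of the rear edge's squareness, then I'll hand in.

Run:
```python
from h import *
d=load('wrist'); S=cv2.GaussianBlur(cv2.cvtColor(d['image'],cv2.COLOR_RGB2HSV)[...,1],(3,3),0).astype(int)
c,s=np.cos(H['th']),np.sin(H['th'])
def loc(u,v): 
    w=px2w(d,u,v,.021)[:2]-H['t']; return 1000*np.array([c*w[0]+s*w[1],-s*w[0]+c*w[1]])
P=np.array([loc(u,150+np.where(S[150:210,u]>70)[0][0]-.5) for u in range(264,386,4)],np.float32)
f=cv2.fitLine(P,cv2.DIST_HUBER,0,.01,.01).ravel(); print('rear angle',np.arctan(-f[0]/f[1]),'at',f[2:])
Q=np.array([loc(np.where(S[v,330:440]>70)[0][0]+329.5,v) for v in range(50,172,4)],np.float32)
f=cv2.fitLine(Q,cv2.DIST_HUBER,0,.01,.01).ravel(); print('-y edge angle',np.arctan(f[1]/f[0]),'at',f[2:])
```

```text
rear angle -0.00028009815 at [-73.005196   -1.4985193]
-y edge angle 0.0030723822 at [-27.615873 -44.737923]
```

Square to within about 0.003 rad, and the side edge is at y = -44.7 (expected -45).

```bash
python3 -c "
from h import *
robot.hand_in(); print(status.observe()['time'])"
```

```text
the job is handed in; nothing more can be done
the job is handed in; nothing more can be done
```

I pressed the panel with both fingertips, turned it square and slid it against the long wall. I then fed it past the roller until it hit the back stop, lifted clear and handed in at about 25 s.

**Final checks:**
- **Squareness:** the panel's edges are within about 0.003 rad of home.
- **Side wall:** its outer side edge is at y ≈ -44.7 mm; -45 is ideal.
- **Back stop:** its rear edge measured x ≈ -73 mm, where -75 is ideal. That would put it 1–2 mm past home, which the stop doesn't allow. I put this down to camera calibration, because the push force jumped to 12 N and the motion stalled at the stop.
- **Pressing force:** the highest reading was about 17 N down with 12 N sideways (about 21 N combined), read at the end of a push into the stop. I only read the force at the end of each move, so a higher brief peak could have gone unseen.

**Disagreement:** the fingertips touched the panel with the reported tool height at -2 mm, about 23 mm lower than it should have been. I found contact by force instead of relying on that height.

**Not checked:** I didn't measure the block, bottle or mould afterwards. The gripper wasn't taken near them, and no unexpected force showed.

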